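# Clamp the glued flow cell in the bar clamp

### The job

A freshly glued flow cell lies under one of the two upright bar clamps on the bench. Push that clamp's sliding jaw down by its thumb tab until the foot meets the cell and, some 8 mm further, the jaw tilts and binds on the bar; then turn the screw handle on the jaw about a quarter turn clockwise to tighten it. Keep the cell where it lies and leave the empty clamp alone.

Things in the scene. Friction and masses are not known exactly. Their poses are not given: they have to be found in the camera images.
- jaw: grey sliding jaw of the clamp over the flow cell, on an upright flat steel bar (26 x 12 mm, top 188 mm above the bench). Origin: on the bar's axis, mid-height of the jaw; it only slides up and down. z up, x along the jaw's arm to the screw (95 mm away), y to the side with the thumb tab (50 mm away). Sliding down takes about 5 N; it stays at whatever height it is left
- tab_top (a point): centre of the flat top of the jaw's thumb tab, an upright grey block 16 mm along the jaw's x, 32 mm along its y, 46 mm high; 55 mm above the jaw's origin. Push it straight down with closed fingers, or pinch it. After the foot meets the cell each further mm tilts the arm about 0.01 rad; the push needed grows to some 13 N at the stop, 15 mm on. 6 to 11 mm is right; the jaw stays bound when let go
- foot_under (a point): centre of the underside of the clamp's round pressing foot, steel, 26 mm across, under the tip of the jaw's arm, below the screw handle: 40 mm below the jaw's origin and 95 mm below the tab's top while the screw is at 0 and the arm untilted (the screw brings it down 3 mm per rad)
- screw_grip (a point): centre of the screw's handle, a black bar 56 mm long, 15 mm wide, 34 mm high, above the tip of the jaw's arm, 95 mm from the clamp's bar, 78 mm above the jaw's origin. It turns about the upright axis through this point. Site axes: z up, x along the 56 mm length (pinch it across y); it lies along the jaw's arm when the screw is at 0
- screw (a joint): turn of the screw handle in rad: 0 loose (starts near 0), growing clockwise seen from above, stop at 1.6; counts as tight above 1.0. The handle keeps its height on the jaw; the foot comes down by 3 mm per rad. It stays where it is left; turning takes less than 0.2 N m
- jaw_tilt (a joint): tilt of the jaw's arm on the bar in rad: 0 square to the bar (free), growing as the arm's tip is forced up, stop at 0.16
- flow_cell: the work: two aluminium plates with a black gasket between, 80 x 70 x 45 mm (x, y, z), lying loose on the clamp's 12 mm foot plate below the pressing foot; its top is 57 mm above the bench. Origin at the centre of its underside
- spare_jaw: the sliding jaw of the other, identical clamp, which has nothing under it; same origin and axes. Not to be moved
There are look-alikes about, which are no part of the job. Leave any turquoise look-alike of the part that bears jaw alone.

How it is judged:
By the outcome, as a careful person would: the job done as asked, in the order asked, and still so for the second after the job is handed in, with the robot touching nothing.
It also fails if it takes over 48 s, if anything falls off the work surface, if the arm or the gripper's body presses on something with over 40 N, if the wrist force passes 120 N, or if a joint passes its speed limit or range.

### The arm

A 6-joint arm with a two-finger parallel gripper is mounted at the origin on the work surface. World frame = base frame: x ahead of the robot, y to its left, z up, the work surface at z = 0. Lengths are in mm, angles in rad, forces in N, time in s.
With the tool pointing down it reaches from about 350 to 875 mm from the base axis. Payload 4.2 kg.
Tool frame: the origin (TCP) lies midway between the tips of the shut fingers; the grasp point (between the pads) lies 19 mm behind it (arm.tcp_to_grasp is the distance from the TCP to the grasp point, in mm); z points along the fingers, y is the line along which they close (so a half turn about z gives the same grasp; the last joint's range is limited). The gripper opens to 85 mm and grips with 20 to 120 N. Pads are 22 mm wide; open, the fingers measure 114 mm over their backs; the gripper's body (76 mm by 85 mm) begins 54 mm behind the grasp point. The pads swing forward as they close: fully open they stand 13 mm farther back than shut.
Start: joints at [0.259, 0.385, 0.008, 0, -1.194, -0.259], TCP at [624.979, 0.025, 231.312] pointing down, gripper open.
Joint ranges: [-3.14, 3.14], [-1.21, 2.06], [-1.07, 1.41], [-3.16, 2.05], [-2.99, -0.16], [-3.1, 3.1]. Speed limits (rad/s): [2.79, 2.79, 3.14, 3.14, 3.14, 3.14].

### API

Orientations are given as a unit quaternion [x, y, z, w].
In Python, from bench import arm gives the robot as it stands.
- The arm moves only by the tool arm_command, never from a script. Its argument "rows" is a list of rows, each a list of 2 entries, a list of its own where there are three numbers: the shift along the tool's x, y, z as a fraction of full scale, then the turn, a rotation vector about the tool's x, y, z as a fraction of full scale. In form: [[[x, y, z], [wx, wy, wz]], ...]. A call has 1 to 5 rows; each row is the pose to reach, as a shift and turn from the pose commanded when the call began, along the tool's axes at that moment, turning the shorter way round; what a row does not reach only later rows make up. Full scale, the value 1, is 0.25 m for a shift and 180 degrees for a turn. A row lasts 1/10 s, in which the tool goes at most 50 mm and 8.59 degrees, less where a joint would pass 70% of its speed; a pose out of reach is approached as far as the arm can. A call with a number of a shift or a turn outside -1 to 1 is refused whole. A call with a gripper value outside its range is refused whole. "grip" is the opening, from 0 (shut) to 1 (fully open), set as the call begins (left out, the last holds). The fingers move at their own pace and stop on an object; the grip force is fixed at half the most. Time passes only in rows, so rows that repeat a pose let the fingers close. It gives the time, the measured TCP pose, the force, the opening and the grip force at its end, in the units of the state.
- arm.read_state(): the state, without advancing time (a new reading comes with each control period).
- arm.get_image(name): name is "scene" or "side" or "wrist"; returns (picture, depth): 400x640x3 uint8, blue, green, red; 400x640 float32, mm along the optical axis (not along the pixel's ray), 0 where there is no reading.
- arm.camera_info(name): a dict with "fx", "fy", "cx", "cy" (pixels), "extrinsics" (4x4, takes a point from camera to world coordinates). Camera axes: x right, y down, z forward; pixel columns grow to the right and rows downward; lengths in mm; the calibration is good to about 2 mm. A picture is of the moment at which its call begins: read the wrist's pose just before it. camera_info takes no time and is no camera call; for the wrist camera it gives the pose at the moment of the call.
- arm.job_done(): hands the job in; it is judged then, once.
Trained networks look in the newest picture that a camera, given by its name, has taken for a name from the list of things; names that differ only in an ending like _2 or _b are one class to them, and where a whole thing is asked for, a point or a joint stands for the part that bears it (a point fixed in the world has none). Each returns a list of dicts, best first, with "score" (0 to 1); they miss things now and then, are a little off and sometimes report something else, mostly with a low value. They report only what shows in the picture. A call takes as long as a camera call. They do not tell look-alikes from the thing itself.
- arm.spot_in(camera, query): "position" ([column, row] in pixels, amid what is visible of it).
The state is a dict: "clock": time; "joints": joint angles; "joint_vel": joint speeds; "joint_efforts": joint torques, N m; "position": TCP position; "ee_rot": TCP orientation; "contact_force": force on the tool from outside, world axes, zero at the start; "wrist_torque": the same for the moment, N m; "gripper_width": finger opening in mm; "grasp_force": force on a finger pad.
Only numpy, scipy, OpenCV 4.12 (cv2) and the standard library are available. Lean on these libraries where they do the work, as an engineer would, in place of code of your own. Each camera call takes 0.05 s, during which the arm holds its last target. There are 200 camera calls.

## Working session

There is one attempt and no reset: what is moved stays moved. The work goes in short steps, Python scripts to look and compute and a tool call to move; the robot and the scene stay as the last step left them, time stands still between calls to the robot, and variables do not carry over. Pictures are saved under pics/ and viewed, at most 10 in all, crops included, and the job is handed in when it is done.

Besides the shell and the picture viewer there is one more tool, called after "Emit:" in YAML: its name, and indented under it one key for each argument. arm_command: Moves the arm, as the interface text tells. Shift numbers are shares of 0.25 m and turn numbers shares of 180 degrees, none past 1 either way. Its arguments: {"type":"object","properties":{"rows":{"type":"array","items":{"type":"array"}},"grip":{"type":"number"}},"required":["rows"]}

```bash
mkdir -p pics; ls; cat > h.py <<'E'
import numpy as np, cv2
from bench import arm
def look(cam, fn=None):
    K=arm.camera_info(cam); im,d=arm.get_image(cam)
    if fn: cv2.imwrite('pics/'+fn,im)
    v,u=np.mgrid[0:400,0:640]
    P=np.stack([(u-K['cx'])/K['fx']*d,(v-K['cy'])/K['fy']*d,d,np.ones_like(d)],-1)@np.array(K['extrinsics']).T
    P=P[...,:3]; P[d<=0]=np.nan
    return im,P
E
python3 - <<'E'
from h import *
for c in ['scene','side']:
    im,P=look(c,c+'0.png')
    for q in ['jaw','tab_top','foot_under','screw_grip','flow_cell','spare_jaw']:
        for r in arm.spot_in(c,q)[:4]:
            u,v=map(int,r['position']); print(c,q,round(r['score'],2),u,v,np.round(P[v,u]))
print(arm.read_state())
E
```

```text
pics
scene jaw 0.76 169 216 [ 327. -234.  172.]
scene jaw 0.72 262 312 [ 592. -204.  150.]
scene tab_top 0.74 171 214 [ 316. -227.  164.]
scene tab_top 0.62 262 315 [ 596. -207.  148.]
scene foot_under 0.67 251 329 [ 646. -248.  232.]
scene foot_under 0.65 175 254 [ 382. -258.  131.]
scene screw_grip 0.87 158 215 [ 400. -262.  253.]
scene screw_grip 0.76 257 330 [ 652. -242.  230.]
scene flow_cell 0.95 273 383 [ 660. -238.   58.]
scene spare_jaw 0.8 439 183 [498. 431.  -0.]
scene spare_jaw 0.49 253 330 [ 649. -247.  232.]
side jaw 0.78 289 283 [ 344. -250.  170.]
side jaw 0.68 437 256 [750. -43.  -1.]
side tab_top 0.74 434 256 [742. -43.   1.]
side tab_top 0.69 295 280 [ 356. -245.  170.]
side foot_under 0.52 441 283 [ 635. -248.  102.]
side screw_grip 0.74 451 234 [ 638. -249.  212.]
side screw_grip 0.74 307 251 [ 373. -264.  238.]
side flow_cell 0.71 441 310 [ 630. -268.   54.]
side spare_jaw 0.62 339 159 [697. 564.   1.]
{'clock': 0.7, 'joints': array([ 2.58608662e-01,  3.84677758e-01,  7.90131067e-03, -1.11986430e-05,
       -1.19399346e+00, -2.58638605e-01]), 'joint_vel': array([-1.32494158e-03, -7.29941374e-04, -7.19525717e-04, -1.50696172e-03,
        7.48200677e-05, -3.64333283e-04]), 'joint_efforts': array([ 6.87755755e-05, -3.91950417e+01,  1.88582182e+01,  4.18990016e+00,
       -3.16122632e-04, -1.32345684e-05]), 'position': array([6.24978875e+02, 3.36468191e-02, 2.31324365e+02]), 'ee_rot': array([-7.07094738e-01,  7.07118824e-01, -2.13993274e-06,  1.40355901e-05]), 'contact_force': array([-0.02062334,  0.17422403, -0.16773695]), 'wrist_torque': array([-0.01904501,  0.01470404,  0.0268691 ]), 'grasp_force': 0.0, 'gripper_width': 85.127177695033}
```

```bash
python3 -c "
import cv2,numpy as np
a=[cv2.imread('pics/%s0.png'%c) for c in('scene','side')]
cv2.imwrite('pics/both.png',cv2.resize(np.vstack(a),(480,600)))"
```

```text
(no output)
```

View pics/scene0.png

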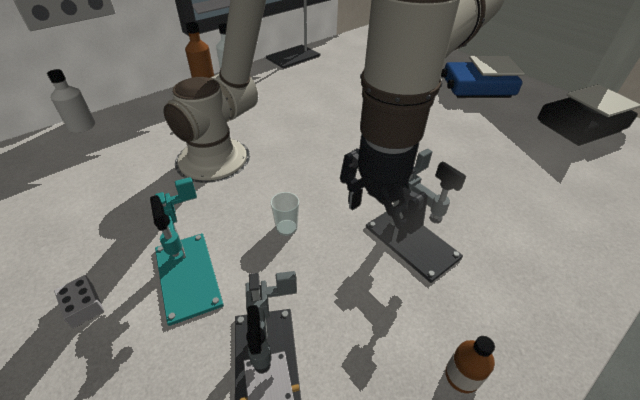

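View pics/side0.png

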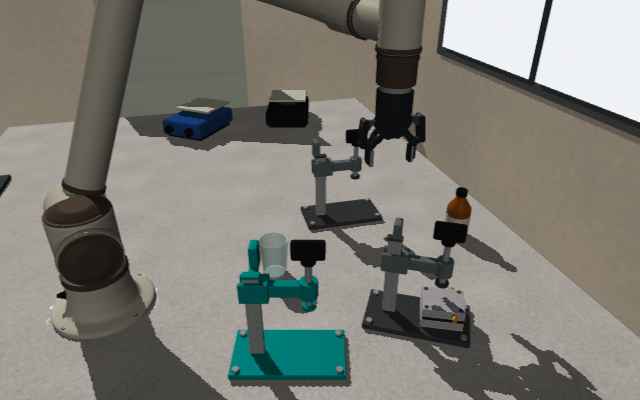

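The scene picture shows three clamps: turquoise at (180,240), the empty grey one at (420,220), and the grey one over the cell at (265,340). On that last one the tab is at (285,283) and the handle at (254,325). I'll measure it from the point clouds.

```bash
python3 - <<'E'
from h import *
for c in ['scene','side']:
    im,P=look(c)
    m=(P[...,0]>490)&(P[...,0]<740)&(P[...,1]>-340)&(P[...,1]<-140)
    Q=P[m]; 
    def rep(n,k):
        q=Q[k]
        if len(q)<15: print(c,n,len(q)); return
        r=cv2.minAreaRect(q[:,:2].astype(np.float32))
        print(c,n,len(q),'med',np.round(np.median(q,0),1),'lo',np.round(np.percentile(q,3,0),1),'hi',np.round(np.percentile(q,97,0),1),'rect',np.round(r[0],1),np.round(r[1],1),round(r[2],1))
    z=Q[:,2]
    rep('handle',(z>205)&(Q[:,0]>600))
    rep('handletop',(z>z.max()-8)&(Q[:,0]>600))
    rep('high>178 near',(z>150)&(Q[:,0]<590)&(Q[:,1]>-225))
    rep('tabtop',(z>187)&(Q[:,0]<600)&(Q[:,1]>-228))
    rep('bar',(z>150)&(Q[:,0]<600)&(Q[:,1]<-228))
    rep('barlow',(z>20)&(z<90)&(Q[:,0]<590))
    rep('celltop',(z>52)&(z<62)&(Q[:,0]>595))
    rep('plate',(z>9)&(z<16))
    print(np.histogram(z,bins=range(0,260,8))[0])
E
```

```text
scene handle 594 med [ 647.  -245.1  231. ] lo [ 620.  -260.   208.8] hi [ 666.2 -226.6  233.2] rect [ 641.3 -242.6] [15.2 55.8] 58.8
scene handletop 468 med [ 643.2 -243.5  231.6] lo [ 619.4 -258.4  227.6] hi [ 664.8 -227.   233.3] rect [ 641.3 -242.6] [15.2 55.8] 58.7
scene high>178 near 934 med [ 571.8 -188.6  157.4] lo [ 547.2 -212.1  151.6] hi [ 588.9 -149.4  192.3] rect [ 576.5 -177.7] [76.5 51.6] 57.7
scene tabtop 326 med [ 576.1 -164.5  189.5] lo [ 548.5 -202.7  187.3] hi [ 596.2 -142.1  192.9] rect [ 574.8 -169. ] [71.9 29.5] 57.6
scene bar 0
scene barlow 20 med [ 565.3 -190.    35.2] lo [ 553.9 -196.    23.2] hi [ 572.9 -183.1   56. ] rect [ 563.4 -188.8] [ 1.8 24. ] 54.8
scene celltop 1706 med [ 651.8 -241.    57.5] lo [ 612.3 -275.3   54.7] hi [ 688.9 -204.    59.6] rect [ 646.3 -233.5] [92.4 76.4] 51.4
scene plate 2319 med [ 582.4 -195.4   12.6] lo [ 512.7 -283.6   10.4] hi [ 670.5 -146.6   14.7] rect [ 593.5 -213.3] [109.1 170.8] 59.0
[3450 2323   35    6    6    4  213 1527    0    0    0    0   44   23
    2   44   68   76  232  694   86   76   72  313  100   54   51 
[... 446 characters left out ...]
p 100 med [ 578.7 -159.5  189.7] lo [ 553.1 -202.5  187.1] hi [ 593.6 -141.6  191.5] rect [ 570.5 -169.6] [71.6 25.7] 65.3
side bar 0
side barlow 372 med [ 555.6 -199.1   56.2] lo [ 544.7 -205.7   22.2] hi [ 566.2 -192.3   87.6] rect [ 556.4 -199.1] [11.7 27.9] 76.3
side celltop 1057 med [ 646.8 -246.4   55.8] lo [ 606.2 -284.6   52.9] hi [ 686.7 -206.8   57.9] rect [ 646.6 -245.4] [88.5 79.9] 63.6
side plate 2407 med [ 587.1 -227.5   11.1] lo [ 508.7 -308.1    9.2] hi [ 690.3 -155.1   14.5] rect [ 606.9 -224.4] [113.5 204.5] 58.5
[1177 2542  193  217  142  183  734  508   44   45   46   48  128   56
   36  180  257  254  396  305   76  111  101  194   87  117  127  123
  214    2    0    0]
```

Emit:
arm_command:
  rows:
    - [[0.2,0.054,0.02],[0,0,0.043]]
    - [[0.4,0.108,0.04],[0,0,0.086]]
    - [[0.604,0.163,0.064],[0,0,0.13]]
    - [[0.604,0.163,0.064],[0,0,0.172]]
    - [[0.604,0.163,0.064],[0,0,0.172]]
  grip: 0

```text
clock: 1.3
position: [583.5, -152.8, 215.2]
ee_rot: [-0.491, 0.871, 0.0, -0.0]
contact_force: [-0.8, 1.1, 0.0]
gripper_width: 12.6
grasp_force: 0.0
```

```bash
python3 - <<'E'
from h import *
s=arm.read_state();print(s['clock'],s['position'],s['gripper_width'],s['contact_force'],s['joints'])
im,P=look('scene','s1.png'); im2,_=look('side','d1.png')
cv2.imwrite('pics/c1.png',np.hstack([cv2.resize(im[200:400,160:360],(400,400)),cv2.resize(im2[150:350,340:540],(400,400))]))
E
```

```text
1.3 [ 583.52967177 -152.75738153  215.17607714] 12.606544337850229 [-0.82249171  1.07594427  0.03983579] [ 1.21053984e-02  3.59392039e-01 -7.24400891e-02  3.65200597e-05
 -1.13937361e+00 -5.55341174e-01]
```

View pics/c1.png

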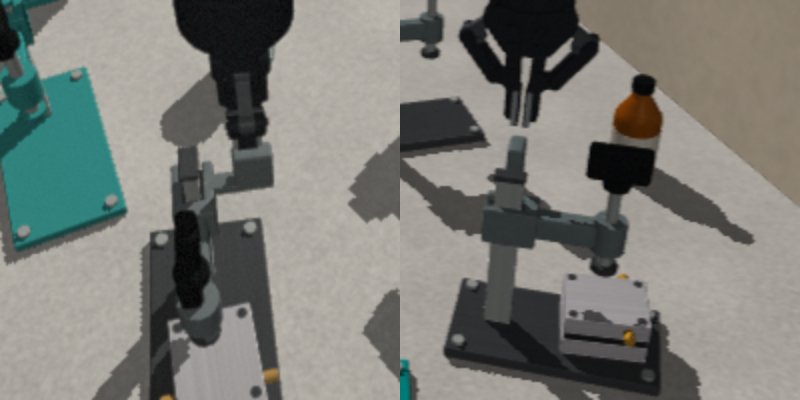

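The closed fingers are over the tab (pixel (250,150) in the left crop) and aligned with it. I'll push down in stages and watch the force.

Emit:
arm_command:
  rows:
    - [[0,0,0.03],[0,0,0]]
    - [[0,0,0.06],[0,0,0]]
    - [[0,0,0.08],[0,0,0]]
    - [[0,0,0.1],[0,0,0]]
    - [[0,0,0.12],[0,0,0]]
  grip: 0

```text
clock: 1.9
position: [584.2, -150.2, 185.7]
ee_rot: [-0.493, 0.87, 0.0, -0.0]
contact_force: [-2.3, 3.8, 6.5]
gripper_width: 0.1
grasp_force: 2.8
```

Emit:
arm_command:
  rows:
    - [[0,0,0.02],[0,0,0]]
    - [[0,0,0.04],[0,0,0]]
    - [[0,0,0.06],[0,0,0]]
    - [[0,0,0.08],[0,0,0]]
    - [[0,0,0.1],[0,0,0]]

```text
clock: 2.4
position: [584.2, -150.3, 161.0]
ee_rot: [-0.493, 0.87, 0.0, 0.0]
contact_force: [-2.8, 3.1, 6.2]
gripper_width: 0.1
grasp_force: 2.8
```

Emit:
arm_command:
  rows:
    - [[0,0,0.008],[0,0,0]]
    - [[0,0,0.012],[0,0,0]]
    - [[0,0,0.012],[0,0,0]]

```text
clock: 2.7
position: [584.4, -150.6, 157.7]
ee_rot: [-0.493, 0.87, -0.0, 0.0]
contact_force: [-0.3, 1.9, 3.9]
gripper_width: 0.2
grasp_force: 1.9
```

Emit:
arm_command:
  rows:
    - [[0,0,0.004],[0,0,0]]
    - [[0,0,0.008],[0,0,0]]
    - [[0,0,0.012],[0,0,0]]

```text
clock: 3.0
position: [584.5, -150.7, 154.9]
ee_rot: [-0.493, 0.87, -0.0, 0.0]
contact_force: [-1.7, 3.2, 6.8]
gripper_width: 0.2
grasp_force: 2.7
```

Emit:
arm_command:
  rows:
    - [[0,0,0.004],[0,0,0]]
    - [[0,0,0.008],[0,0,0]]
    - [[0,0,0.012],[0,0,0]]

```text
clock: 3.3
position: [584.5, -150.7, 152.0]
ee_rot: [-0.493, 0.87, -0.0, 0.0]
contact_force: [-2.7, 4.6, 8.8]
gripper_width: -0.2
grasp_force: 4.0
```

Emit:
arm_command:
  rows:
    - [[0,0,0.004],[0,0,0]]
    - [[0,0,0.008],[0,0,0]]
    - [[0,0,0.012],[0,0,0]]

```text
clock: 3.6
position: [584.5, -150.7, 149.8]
ee_rot: [-0.493, 0.87, -0.0, 0.0]
contact_force: [-2.4, 4.3, 10.7]
gripper_width: -0.6
grasp_force: 4.9
```

```bash
cat > m.py <<'E'
from h import *
def meas(fn):
    s=arm.read_state();print(s['clock'],np.round(s['position'],1),np.round(s['contact_force'],1))
    u=np.array([np.cos(np.radians(-31.2)),np.sin(np.radians(-31.2))]);w=np.array([-u[1],u[0]])
    ims=[]
    for c in ['scene','side']:
        im,P=look(c); ims.append(im)
        Q=P.reshape(-1,3); col=im.reshape(-1,3).astype(int).max(1)
        k=np.isfinite(Q[:,0])&(np.hypot(Q[:,0]-640,Q[:,1]+243)<45)&(Q[:,2]>130)&(col<60)
        q=Q[k]; zt=np.percentile(q[:,2],98); t=q[(q[:,2]>zt-7)]
        r=cv2.minAreaRect(t[:,:2].astype(np.float32))
        X=(t[:,:2]-[640,-243])@u
        # slope of top along jaw x
        g=[np.percentile(t[(X>a)&(X<a+10),2],60) if ((X>a)&(X<a+10)).sum()>4 else np.nan for a in range(-40,40,10)]
        print(c,'handle ztop',round(zt,1),np.round(r[0],1),np.round(r[1],1),round(r[2],1),np.round(g,1))
        k=np.isfinite(Q[:,0])
        J=np.c_[(Q[:,:2]-[558.6,-194])@u,(Q[:,:2]-[558.6,-194])@w,Q[:,2]]
        # arm top, between bar and screw
        k=k&(J[:,0]>15)&(J[:,0]<75)&(abs(J[:,1])<9)&(J[:,2]>70)&(J[:,2]<180)
        a=J[k]
        print([ (x,round(float(np.percentile(a[(a[:,0]>x)&(a[:,0]<x+10),2],85)),1)) for x in range(15,75,10) if ((a[:,0]>x)&(a[:,0]<x+10)).sum()>4])
    cv2.imwrite('pics/'+fn,np.hstack([cv2.resize(ims[0][200:400,160:360],(400,400)),cv2.resize(ims[1][150:350,340:540],(400,400))]))
E
python3 -c "
from m import *
meas('c2.png')"
```

```text
3.6 [ 584.5 -150.7  149.8] [-2.4  4.3 10.7]
scene handle ztop 194.1 [ 639.3 -241.1] [14.9 56.2] 59.5 [  nan 191.7 192.3 192.5 192.7 192.9 192.2   nan]
[(15, 115.5), (25, 114.3), (35, 109.4), (45, 110.0), (55, 109.7)]
side handle ztop 192.0 [ 635.9 -242.5] [17.1 54.3] 58.3 [  nan 189.6 190.  190.3 190.4 191.1 190.5   nan]
[(15, 114.0), (25, 112.4), (35, 107.3), (45, 107.5), (55, 107.8), (65, 174.0)]
```

View pics/c2.png

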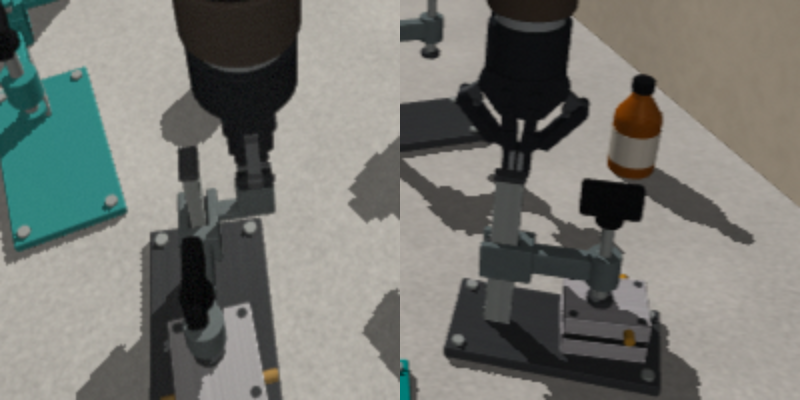

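The foot is on the cell and the arm has just begun to tilt, about 0.03 rad. The right crop shows the foot at (598,297). I'll push about 4 mm further.

Emit:
arm_command:
  rows:
    - [[0,0,0.004],[0,0,0]]
    - [[0,0,0.008],[0,0,0]]
    - [[0,0,0.012],[0,0,0]]
    - [[0,0,0.014],[0,0,0]]
    - [[0,0,0.014],[0,0,0]]

```text
clock: 4.2
position: [584.5, -150.6, 146.7]
ee_rot: [-0.493, 0.87, -0.0, 0.0]
contact_force: [-4.3, 4.0, 10.3]
gripper_width: -0.0
grasp_force: 5.3
```

```bash
python3 -c "
from m import *
meas('c3.png')"
```

```text
4.2 [ 584.5 -150.6  146.7] [-4.3  4.  10.3]
scene handle ztop 194.7 [ 636.6 -239.1] [13.9 56.5] 57.5 [190.5 191.4 192.2 192.6 193.3 193.7 191.4   nan]
[(15, 113.1), (25, 112.6), (35, 107.7), (45, 107.9), (65, 172.7)]
side handle ztop 192.2 [ 632.8 -241.1] [16.6 53.8] 62.4 [188.7 189.7 189.7 190.6 191.3 191.6   nan   nan]
[(15, 112.2), (25, 109.5), (35, 105.7), (45, 106.2), (55, 168.9), (65, 174.9)]
```

Emit:
arm_command:
  rows:
    - [[0,0,0.004],[0,0,0]]
    - [[0,0,0.008],[0,0,0]]
    - [[0,0,0.01],[0,0,0]]
    - [[0,0,0.01],[0,0,0]]

```text
clock: 4.7
position: [584.5, -150.7, 144.5]
ee_rot: [-0.493, 0.87, -0.0, 0.001]
contact_force: [-3.3, 6.0, 11.9]
gripper_width: -0.3
grasp_force: 5.9
```

```bash
python3 -c "
from m import *
meas('c4.png')"
```

```text
4.7 [ 584.5 -150.7  144.5] [-3.3  6.  11.9]
scene handle ztop 195.2 [ 634.6 -237.8] [13.8 55.4] 57.7 [190.3 190.9 192.2 193.  193.7 193.9   nan   nan]
[(15, 112.1), (25, 109.7), (35, 106.3), (45, 107.8), (65, 179.6)]
side handle ztop 192.6 [ 630.7 -241. ] [16.6 54. ] 60.6 [188.5 189.5 189.8 191.  191.7 192.2   nan   nan]
[(15, 110.0), (25, 106.5), (35, 104.2), (45, 105.4), (55, 171.7), (65, 175.0)]
```

The handle's shift and slope both give a tilt of about 0.08 rad, so the foot is about 8 mm past contact. Next I lift off and go above the handle, turned 90°.

Emit:
arm_command:
  rows:
    - [[0,0,-0.04],[0,0,0]]
    - [[0,0,-0.16],[0,0,0]]
    - [[0,0,-0.28],[0,0,0]]
    - [[0,0,-0.42],[0,0,0]]
    - [[0.05,-0.09,-0.42],[0,0,-0.04]]

```text
clock: 5.3
position: [599.4, -173.1, 254.0]
ee_rot: [-0.549, 0.836, -0.004, 0.004]
contact_force: [0.7, 0.7, 0.8]
gripper_width: 0.2
grasp_force: 0.0
```

Emit:
arm_command:
  rows:
    - [[0.03,-0.06,0],[0,0,-0.045]]
    - [[0.06,-0.11,0],[0,0,-0.09]]
    - [[0.09,-0.16,0],[0,0,-0.135]]
    - [[0.12,-0.21,0],[0,0,-0.18]]
    - [[0.14,-0.26,0],[0,0,-0.22]]
  grip: 0.8

```text
clock: 5.8
position: [642.8, -232.6, 246.7]
ee_rot: [0.799, -0.601, -0.0, 0.0]
contact_force: [-0.5, 0.0, -0.2]
gripper_width: 68.2
grasp_force: 0.0
```

Emit:
arm_command:
  rows:
    - [[0,0,0],[0,0,-0.045]]
    - [[0,0,0],[0,0,-0.09]]
    - [[0,0,0],[0,0,-0.135]]
    - [[0,0,0],[0,0,-0.18]]
    - [[0,0,0],[0,0,-0.22]]

```text
clock: 6.3
position: [642.5, -232.0, 246.6]
ee_rot: [0.956, -0.295, -0.0, 0.0]
contact_force: [1.1, -0.0, 0.6]
gripper_width: 68.5
grasp_force: 0.0
```

```bash
python3 -c "
from m import *
s=arm.read_state();print(s['clock'],s['position'],s['ee_rot'],s['gripper_width'],s['joints'])
meas('c5.png')
im,P=look('wrist','w5.png')
for r in arm.spot_in('wrist','screw_grip')[:2]:
    u,v=map(int,r['position']);print(r,P[v,u])
Q=P.reshape(-1,3);q=Q[np.isfinite(Q[:,0])&(np.hypot(Q[:,0]-635,Q[:,1]+239)<45)&(Q[:,2]>170)&(Q[:,2]<200)]
r=cv2.minAreaRect(q[:,:2].astype(np.float32)) if len(q) else 0;print(len(q),r)
"
```

```text
6.3 [ 642.53212972 -231.99522679  246.63334338] [ 9.55605195e-01 -2.94650018e-01 -1.95250114e-04  2.00439743e-04] 68.46792855810736 [-1.10243319e-01  4.77019861e-01  1.93096083e-01  3.33765487e-04
 -1.28733138e+00  1.08276769e+00]
6.3 [ 642.5 -232.   246.6] [ 1.1 -0.   0.6]
scene handle ztop 603.2 [ 658.9 -248.9] [68.8 39.2] 42.6 [  nan   nan   nan 602.5 603.2 602.7 600.5 598. ]
[(15, 111.6), (25, 110.9), (35, 106.1), (45, 107.4), (65, 170.8)]
side handle ztop 504.7 [ 630.1 -258.2] [38.3 84.5] 64.9 [501.6 503.1 504.  503.9 503.7 503.9 503.8 503.7]
[(15, 110.4), (25, 105.7), (35, 104.5), (45, 105.4), (55, 171.9), (65, 174.3)]
{'position': [336.6, 212.2], 'score': 0.82} [ 643.03976833 -243.03718689  193.91444763]
1521 ((633.7468872070312, -237.12631225585938), (14.989801406860352, 56.28089904785156), 58.78705978393555)
```

View pics/w5.png

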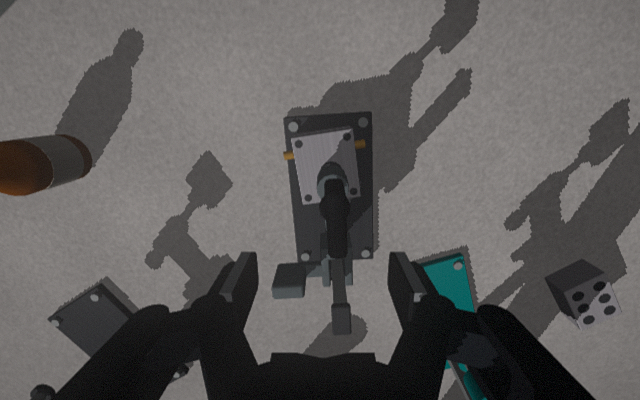

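The wrist view shows the handle at (337,215) between the open fingers, with its top centre at about (634,-237.5). I'll correct for that, descend and pinch.

Emit:
arm_command:
  rows:
    - [[-0.01,0.037,0.06],[0,0,-0.017]]
    - [[-0.01,0.037,0.14],[0,0,-0.017]]
    - [[-0.01,0.037,0.22],[0,0,-0.017]]
    - [[-0.01,0.037,0.3],[0,0,-0.017]]
    - [[-0.01,0.037,0.346],[0,0,-0.017]]

```text
clock: 7.0
position: [634.3, -237.6, 158.7]
ee_rot: [0.962, -0.272, -0.001, 0.0]
contact_force: [-0.8, 0.3, -0.1]
gripper_width: 68.3
grasp_force: 0.0
```

```bash
python3 - <<'E'
from h import *
s=arm.read_state();print(s['clock'],s['position'],s['ee_rot'],s['contact_force'])
im,P=look('scene');im2,_=look('side')
cv2.imwrite('pics/c6.png',np.hstack([cv2.resize(im[200:400,160:360],(400,400)),cv2.resize(im2[150:350,340:540],(400,400))]))
E
```

```text
7.0 [ 634.34666895 -237.60908706  158.74724199] [ 9.62165448e-01 -2.72462366e-01 -1.38089551e-03  4.93893967e-05] [-0.75737352  0.29764956 -0.05168062]
```

View pics/c6.png

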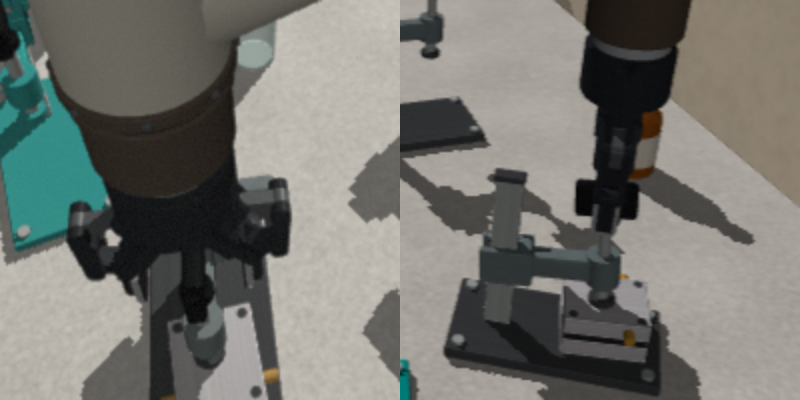

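The fingers straddle the handle's centre, at (605,200) in the right crop. Now I pinch.

Emit:
arm_command:
  rows:
    - [[0,0,0],[0,0,0]]
    - [[0,0,0],[0,0,0]]
    - [[0,0,0],[0,0,0]]
    - [[0,0,0],[0,0,0]]
    - [[0,0,0],[0,0,0]]
  grip: 0

```text
clock: 7.6
position: [635.3, -238.5, 162.0]
ee_rot: [0.962, -0.271, 0.001, 0.001]
contact_force: [-1.0, -2.8, 1.7]
gripper_width: 14.1
grasp_force: 59.2
```

Emit:
arm_command:
  rows:
    - [[0,-0.001,0],[0.0032,0,0.04]]
    - [[0,-0.002,0],[0.0064,0,0.08]]
    - [[0.001,-0.002,0],[0.0096,0,0.12]]
    - [[0.001,-0.003,0],[0.0128,0,0.16]]
    - [[0.001,-0.0035,0],[0.016,0,0.2]]

```text
clock: 8.1
position: [635.1, -238.6, 163.4]
ee_rot: [0.83, -0.557, 0.007, -0.023]
contact_force: [-5.2, -3.1, 8.2]
gripper_width: 14.1
grasp_force: 60.2
```

Emit:
arm_command:
  rows:
    - [[0,-0.001,0],[0.0032,0,0.04]]
    - [[0,-0.002,0],[0.0064,0,0.08]]
    - [[0.001,-0.002,0],[0.0096,0,0.12]]
    - [[0.001,-0.003,0],[0.0128,0,0.16]]
    - [[0.001,-0.0035,0],[0.016,0,0.2]]

```text
clock: 8.6
position: [635.5, -238.9, 165.0]
ee_rot: [-0.616, 0.786, -0.014, 0.044]
contact_force: [-9.0, -3.8, 14.1]
gripper_width: 14.3
grasp_force: 61.1
```

Emit:
arm_command:
  rows:
    - [[0,-0.0005,0],[0.0028,0,0.035]]
    - [[0,-0.001,0],[0.0056,0,0.07]]
    - [[0,-0.001,0],[0.0056,0,0.07]]
    - [[0,-0.001,0],[0.0056,0,0.07]]

```text
clock: 9.0
position: [635.6, -238.9, 165.6]
ee_rot: [-0.528, 0.848, -0.016, 0.051]
contact_force: [-10.0, -3.0, 15.4]
gripper_width: 14.3
grasp_force: 61.2
```

```bash
python3 - <<'E'
from h import *
s=arm.read_state();print(s['clock'],s['position'],s['ee_rot'],s['contact_force'],s['wrist_torque'])
im,P=look('scene');im2,_=look('side')
cv2.imwrite('pics/c7.png',np.hstack([cv2.resize(im[200:400,160:360],(400,400)),cv2.resize(im2[150:350,340:540],(400,400))]))
E
```

```text
9.0 [ 635.58573993 -238.90486879  165.60828679] [-0.52797293  0.84758704 -0.01594725  0.0508575 ] [-9.96651927 -2.95246014 15.41576677] [-0.36850333  2.57311416  0.01742769]
```

View pics/c7.png

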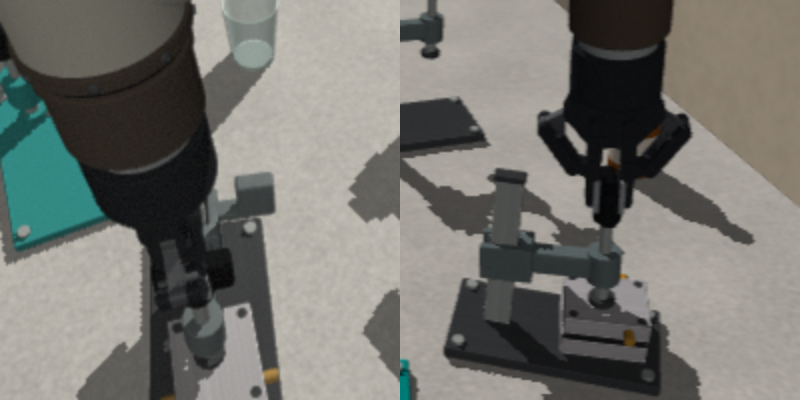

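The handle now lies across the jaw's arm, with its black end at (220,268) in the left crop. I'll ease the load, release and retreat.

Emit:
arm_command:
  rows:
    - [[0,0,-0.008],[0,0,0]]
    - [[0,0,-0.016],[0,0,0]]
    - [[0,0,-0.016],[0,0,0]]

```text
clock: 9.4
position: [635.1, -238.7, 166.2]
ee_rot: [-0.528, 0.848, -0.015, 0.051]
contact_force: [-4.8, -4.9, 4.4]
gripper_width: 14.4
grasp_force: 59.7
```

Emit:
arm_command:
  rows:
    - [[0,0,0],[0,0,0]]
    - [[0,0,0],[0,0,0]]
    - [[0,0,0],[0,0,0]]
    - [[0,0,0],[0,0,0]]
    - [[0,0,0],[0,0,0]]
  grip: 0.6

```text
clock: 9.9
position: [636.7, -236.9, 164.6]
ee_rot: [-0.528, 0.848, -0.015, 0.052]
contact_force: [-0.3, -0.5, 1.1]
gripper_width: 51.7
grasp_force: 0.0
```

Emit:
arm_command:
  rows:
    - [[0,0,-0.06],[0,0,0]]
    - [[0,0,-0.14],[0,0,0]]
    - [[0,0,-0.24],[0,0,0]]
    - [[0,0,-0.36],[0,0,0]]
    - [[0,0,-0.48],[0,0,0]]

```text
clock: 10.4
position: [624.0, -240.8, 286.6]
ee_rot: [-0.528, 0.848, -0.015, 0.052]
contact_force: [1.3, -0.5, -0.0]
gripper_width: 50.9
grasp_force: 0.0
```

```bash
python3 - <<'E'
from h import *
s=arm.read_state();print(s['clock'],s['position'],s['ee_rot'],s['contact_force'])
im,P=look('wrist');im2,P2=look('side')
for p in (P,P2):
    Q=p.reshape(-1,3);q=Q[np.isfinite(Q[:,0])&(np.hypot(Q[:,0]-635,Q[:,1]+239)<42)&(Q[:,2]>165)&(Q[:,2]<202)]
    print(len(q),cv2.minAreaRect(q[:,:2].astype(np.float32)) if len(q) else 0, np.percentile(q[:,2],90) if len(q) else 0)
    c=Q[(abs(Q[:,2]-56)<4)&(np.hypot(Q[:,0]-645,Q[:,1]+240)<80)]
    print('cell',cv2.minAreaRect(c[:,:2].astype(np.float32)))
cv2.imwrite('pics/c8.png',np.hstack([cv2.resize(im,(400,250)),cv2.resize(im2[150:350,340:540],(250,250))]))
E
```

```text
10.4 [ 623.97462434 -240.84622726  286.55591073] [-0.52782315  0.84762302 -0.01507735  0.05206348] [ 1.34760722 -0.4916717  -0.01131455]
1211 ((634.7123413085938, -238.71371459960938), (55.347084045410156, 21.465940475463867), 63.2487678527832) 196.67132081484468
cell ((647.6461181640625, -240.46063232421875), (93.45575714111328, 79.81281280517578), 63.93840026855469)
277 ((634.3403930664062, -241.30755615234375), (58.516014099121094, 19.741409301757812), 62.74533462524414) 196.01506310478499
cell ((647.8546752929688, -243.4315948486328), (89.8591537475586, 80.3927001953125), 63.64970779418945)
```

View pics/c8.png

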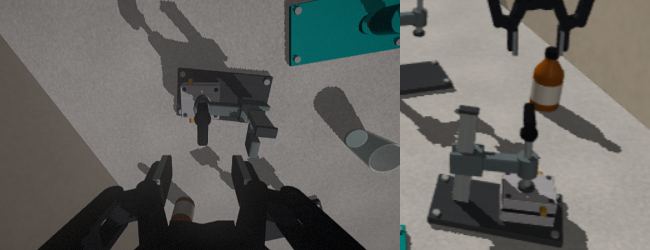

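The handle now lies at 63°, 86° clockwise of its start at -31°. The jaw is still tilted, the cell hasn't moved within the measuring error, and the gripper is clear. I'm handing it in.

```bash
python3 -c "
from bench import arm
print(arm.job_done())"
```

```text
the job is handed in; nothing more can be done
None
```

I pushed the jaw over the flow cell down about 8 mm past contact, so it is tilted and bound, then turned its screw about 85° clockwise; the cell stayed put within measuring error, the spare clamp wasn't touched, and the job is handed in, with no verdict returned.

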